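Wedge up the stern of a model ship's hull to the height gauge

TASK

Bring the model ship's hull to its trim: take the aluminium wedge, put its thin end into the channel under the stern of the keel and slide it forward, so that it raises the stern until the deck bears lightly against the foot of the height gauge above it (feel for the touch: pressing harder than 10 N would mark the deck). Then let go and leave the wedge in place, still holding the deck lightly against the gauge. Raise the hull by the wedge alone; do not touch the hull or the gauge with the gripper or arm, and leave the things round about where they are.

Things in the scene. Friction and masses are not known exactly. Their poses are not given: they have to be found in the camera images.
- wedge_grip (a point): Centre of the grip block (42 long, 26 wide, 26 high) of the loose aluminium wedge, 13 mm above its flat underside. Ahead of the block is a 105 mm taper, 26 wide, its top falling straight from 24 mm to 3 mm at the thin end (1 in 5). Whole length 147 mm, 0.15 kg. x axis level from block to thin end, z up. Lies flat at the start; stays by friction where left.
- wedge_tip (a point): Middle of the lower edge of the wedge's thin end, 126 mm along +x and 13 mm below wedge_grip. Axes as wedge_grip.
- slip: Building slip, fixed: plywood board 400 x 112 x 12 mm. Origin under its middle, x forward (stern to bow; stern end nearer the robot), y to port (left), z up; board top at z = 12 mm. Cork-padded cradles at x = 0 and 110 mm carry the hull and leave the channel free; a block at the stem keeps the hull from going forward. The wedge slides flat on the board along the centre line from the stern end.
- channel_mouth (a point): Middle of the mouth of the wedge's channel, on the board's top, at slip x = -47 mm; axes as the slip's. Two rails 6 mm high; channel 38 mm wide at the mouth, 30 mm wide from 17 mm further forward to 107 mm forward. Aft of the mouth the board is bare.
- hull: Wooden model hull without masts, 225 long, 60 wide, 0.45 to 0.8 kg, loose in the cradles over the slip's centre line, bow forward. Origin under the after end of the keel; axes as the slip's at the start. Its deck under the gauge stands about 66 mm above the board's underside at the start. Wedged up, the hull leaves the after cradle and rocks about the forward one.
- hull_heel (a point): Underside of the round brass shoe (8 mm in diameter, 12 mm wide) at the after end of the keel: it rides on the wedge. At the start 7 mm above the board at slip x = -36 mm, so the wedge meets it with its thin end about 20 mm past it.
- height_gauge: Steel height gauge, fixed, to port of the hull: base 56 x 50 mm, post 104 mm high. Origin under its base. A finger reaches 105 mm along its -y to a round foot (12 mm) over the deck, locked 3 to 9 mm above the deck at the start; not told closer: feel. They meet with the wedge's thin end 40 to 95 mm past the heel; till then the push is steady (1 to 10 N), then grows 1 to 4 N per mm, 1.5 times as fast as the load on the foot.
- paint_jar: Small screw-cap paint jar, 32 mm wide and 38 mm high, bystander to starboard of the hull. Origin under its middle.
- thread_spool: Wooden thread spool, 25 mm wide and 29 mm high, bystander to starboard of the stern. Origin under its middle.
- sanding_block: Purple sanding block, 34 x 64 x 10 mm, bystander ahead of the wedge, to the left of the bow. Origin under its middle.
Mind the look-alikes: they are no part of the job. What is shaped like the part that bears wedge_grip but brown is not meant.

How it is judged:
On the way, in this order (a step that is already met when the one before it is completed fails the run):
1. the wedge's thin end is in the channel under the heel of the keel (y of wedge_tip in the frame of slip between -0.007 and 0.007 m and z of wedge_tip in the frame of slip between 0.008 and 0.019 m and x of wedge_tip in the frame of slip above -0.03 m), for 0.1 s.
2. the wedge has lifted the heel by 2 mm (y of wedge_tip in the frame of slip between -0.007 and 0.007 m and z of wedge_tip in the frame of slip between 0.008 and 0.019 m and z of hull_heel in the frame of slip above 0.021 m), for 0.1 s.
At the end, for the whole second after the job is handed in: The wedge lies flat in the channel under the heel (thin end within 7 mm of the centre line), released and at rest; the heel is raised by more than 3 mm, within 6 mm of the centre line; and the deck bears against the gauge with 0.4 to 10 N (y of wedge_tip in the frame of slip between -0.007 and 0.007 m and z of wedge_tip in the frame of slip between 0.008 and 0.019 m and contact force between hull and height_gauge between 0.4 and 10 N and z of hull_heel in the frame of slip above 0.022 m and y of hull_heel in the frame of slip between -0.006 and 0.006 m and linear speed of each of wedge, hull below 0.01 m/s and contact force between the fingers and wedge below 0.1 N); the robot touches nothing.
It fails at once if the deck is pressed against the gauge with more than 10 N (contact force between hull and height_gauge above 10 N).
It fails at once if the gripper or arm touches the hull (contact force between any of the fingers, the arm and hull above 1.5 N).
It fails at once if the gripper or arm knocks the height gauge (contact force between any of the fingers, the arm and height_gauge above 3 N).
It fails at once if a bystander is moved by more than 20 mm (distance of any of paint_jar, thread_spool, sanding_block from where it was at the start of the episode above 0.02 m).
It also fails if it takes over 64 s, if anything falls off the work surface, if the arm or the gripper's body presses on something with over 40 N, if the wrist force passes 120 N, or if a joint passes its speed limit or range.

ROBOT

A 6-joint arm with a two-finger parallel gripper is mounted at the origin on a cart in front of the work surface, level with it; the furniture and walls round the work are solid. World frame = base frame: x ahead of the robot, y to its left, z up, the work surface at z = 0. Lengths are in m, angles in rad, forces in N, time in s.
With the tool pointing down it reaches from about 0.35 to 0.775 m from the base axis. Payload 7.3 kg.
Tool frame: the origin (TCP) lies midway between the tips of the shut fingers; the grasp point (between the pads) lies 19 mm behind it (robot.pinch_z is the distance from the TCP to the grasp point, in m); z points along the fingers, y is the direction in which the jaws open and shut (so a half turn about z gives the same grasp; the last joint's range is limited). The gripper opens to 92 mm and grips with 3 to 60 N. Pads are 19 mm wide; open, the fingers measure 130 mm over their backs; the gripper's body (75 mm by 190 mm) begins 47 mm behind the grasp point.
Start: joints at [-1.318, 0.342, 1.524, -0, 1.275, -0.146], TCP at [0.204, -0.484, 0.227] pointing down, gripper open.
Joint ranges: [-2.53, 2.53], [-0.77, 2.02], [0.04, 2.7], [-1, 4.14], [0.28, 2.66], [-3.11, 3.11]. Speed limits (rad/s): [2.57, 2.57, 3.14, 3.14, 3.14, 3.14].

INTERFACE

Orientations are given as [roll, pitch, yaw] about the fixed x, y, z axes, in that order (R = Rz(yaw) Ry(pitch) Rx(roll)).
In Python, from cell import robot gives the robot as it stands.
- The arm moves only by the tool servo_tool, never from a script. Its argument "targets" is a list of rows, each a list of 7 numbers: the shift along the world's x, y, z in m, then the turn, a rotation vector about the world's x, y, z in rad, then the gripper command: -1 is fully open, 1 is shut, values between are in proportion. A call has 1 to 12 rows; each row shifts and turns the pose as measured when the row begins; what a row does not reach is not made up. A row lasts 1/8 s, in which the tool goes at most 62.5 mm and 10.7 degrees, less where a joint would pass 70% of its speed; a pose out of reach is approached as far as the arm can. A call with a gripper value outside its range is refused whole. The fingers move at their own pace and stop on an object; "newtons" is the grip in N (left out, the last holds). Time passes only in rows, so rows that do not move let the fingers close. It gives the time, the measured TCP pose, the force and the opening at its end, in the units of the state.
- robot.observe(): the state, without advancing time (a new reading comes with each control period).
- robot.read_camera(name): name is "side" or "top"; returns the picture (420x560x3 uint8, blue, green, red); there is no depth.
- robot.camera_model(name): a dict with "fx", "fy", "cx", "cy" (pixels), "R" (3x3) and "t" (3): a world point X has camera coordinates R X + t. Camera axes: x right, y down, z forward; pixel columns grow to the right and rows downward; lengths in m; the calibration is good to about 2 mm. A picture is of the moment at which its call begins. camera_model takes no time and is no camera call.
- robot.hand_in(): hands the job in, once; it reports no verdict.
The state is a dict: "time": time; "qpos": joint angles; "qvel": joint speeds; "joint_efforts": joint torques, N m; "tool_pos": TCP position; "tool_rot": TCP orientation; "contact_force": force on the tool from outside, world axes, zero at the start; "torque": the same for the moment, N m; "opening": finger opening in m.
Only numpy, scipy, OpenCV 4.12 (cv2) and the standard library are available. Lean on these libraries where they do the work, as an engineer would, in place of code of your own. Each camera call takes 0.05 s, during which the arm holds its last target. There are 200 camera calls.

## Working session

There is one attempt and no reset: what is moved stays moved. The work goes in short steps, Python scripts to look and compute and a tool call to move; the robot and the scene stay as the last step left them, time stands still between calls to the robot, and variables do not carry over. Pictures are saved under pics/ and viewed, on a budget of 10 in all, crops included, one or two more only if the job needs it, and the job is handed in when it is done.

Besides the shell and the picture viewer there is one more tool, called after ">>>" as name([rows], argument=value, ...), one row to a line, values as JSON. servo_tool: Moves the arm, as the interface text tells. Its arguments: {"type":"object","properties":{"targets":{"type":"array"},"newtons":{"type":"number"}},"required":["targets"]}

```bash
mkdir -p pics; ls; python3 - <<'E'
from cell import robot
import cv2,numpy as np
for n in("top","side"):
    cv2.imwrite(f"pics/{n}0.png",robot.read_camera(n)); print(n,robot.camera_model(n))
s=robot.observe();print(s)
E
```

```text
pics
top {'fx': 460.56732769063325, 'fy': 460.56732769063325, 'cx': 271.6284692131043, 'cy': 215.16275071462584, 'R': array([[ 0.00457535, -0.99998754, -0.00199799],
       [-0.98378144, -0.00414291, -0.17932351],
       [ 0.179313  ,  0.00278605, -0.98378813]]), 't': array([0.26061241, 0.60314418, 1.44429917])}
side {'fx': 525.6399444627023, 'fy': 525.6399444627023, 'cx': 279.5356355043159, 'cy': 206.86999668905827, 'R': array([[ 0.99938887, -0.03392535,  0.00842385],
       [-0.00837529, -0.46636275, -0.88455392],
       [ 0.03393737,  0.88394279, -0.46636187]]), 't': array([-0.59151026,  0.15588305,  1.50477802])}
{'time': 0.1, 'qpos': array([-1.31800622e+00,  3.42661222e-01,  1.52493364e+00, -3.03975928e-05,
        1.27541255e+00, -1.45973066e-01]), 'qvel': array([-8.15626248e-04, -1.60342891e-03, -2.95115494e-03, -3.40860378e-04,
       -1.35824834e-03,  7.52304113e-05]), 'joint_efforts': array([ 2.27776887e-03, -4.32004702e+01, -2.44694102e+01,  7.19294348e-02,
        5.25986427e-02, -5.34406422e-05]), 'tool_pos': array([ 0.20377667, -0.4834326 ,  0.22610598]), 'tool_rot': array([-3.14018871e+00, -1.77025288e-04,  3.98771917e-01]), 'contact_force': array([-0.56138571,  0.13112942, -0.38364004]), 'torque': array([-0.00014059, -0.03087282,  0.00461216]), 'opening': 0.09197431951808595}
```

View pics/top0.png

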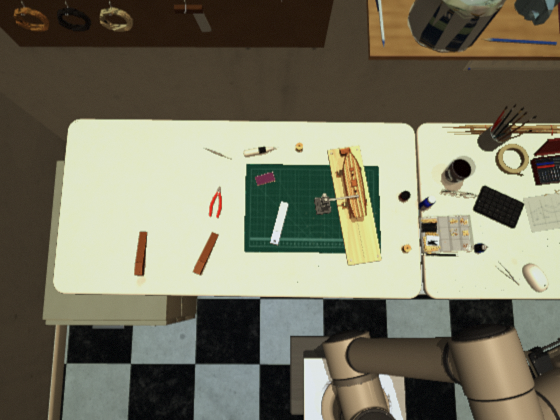

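View pics/side0.png

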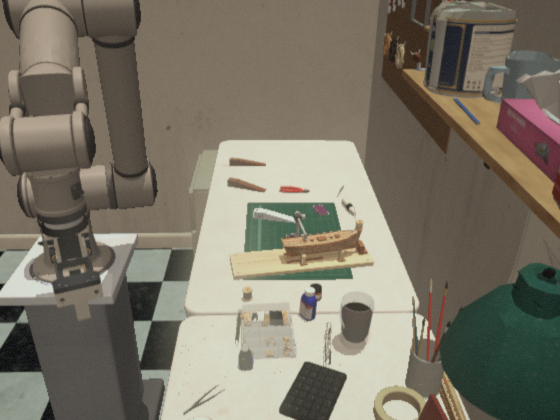

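```bash
python3 - <<'E'
import cv2
a=cv2.imread("pics/top0.png")[140:270,240:400]; cv2.imwrite("pics/topc.png",cv2.resize(a,None,fx=4.5,fy=4.5,interpolation=cv2.INTER_CUBIC))
a=cv2.imread("pics/side0.png")[190:290,220:390]; cv2.imwrite("pics/sidec.png",cv2.resize(a,None,fx=4.5,fy=4.5,interpolation=cv2.INTER_CUBIC))
E
```

```text
(no output)
```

View pics/topc.png

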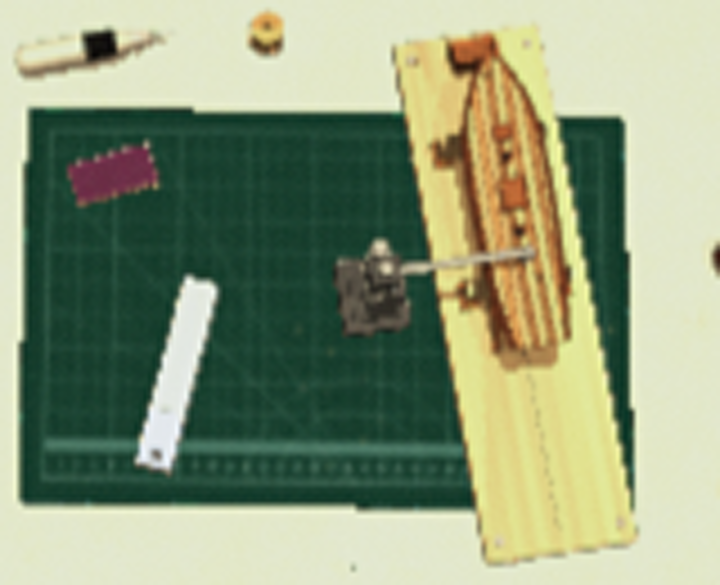

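View pics/sidec.png

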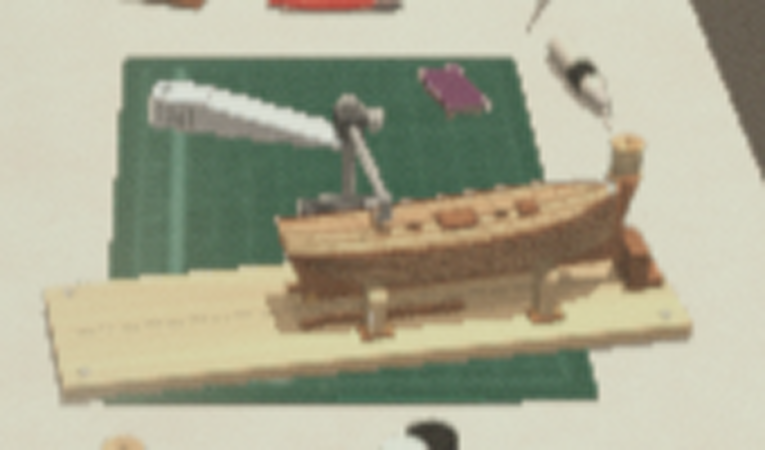

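```bash
cat > h.py <<'E'
import cv2,numpy as np
from cell import robot
def ray(n,uv,z):
    c=robot.camera_model(n);uv=np.atleast_2d(uv).astype(float)
    d=np.c_[(uv[:,0]-c['cx'])/c['fx'],(uv[:,1]-c['cy'])/c['fy'],np.ones(len(uv))]@c['R']
    o=-c['R'].T@c['t'];return o+d*((z-o[2])/d[:,2])[:,None]
def proj(n,X):
    c=robot.camera_model(n);p=np.atleast_2d(X)@c['R'].T+c['t'];return np.c_[c['fx']*p[:,0]/p[:,2]+c['cx'],c['fy']*p[:,1]/p[:,2]+c['cy']]
def big(m):
    cs,_=cv2.findContours(m.astype(np.uint8),cv2.RETR_EXTERNAL,cv2.CHAIN_APPROX_NONE);return max(cs,key=cv2.contourArea)[:,0,:]
def rect(P):  # world xy in m -> centre, size, corners (mm)
    r=cv2.minAreaRect((P[:,:2]*1000).astype(np.float32));return r,cv2.boxPoints(r)
E
python3 - <<'E'
from h import *
a=cv2.imread("pics/top0.png");hsv=cv2.cvtColor(a,cv2.COLOR_BGR2HSV)
x0,y0=240,140
H=hsv[140:270,240:400].astype(int)
for p in [(110,100),(92,20),(40,75),(35,100),(150,60),(5,5)]: print(p,H[p[1],p[0]])
m=(H[...,1]>65)&(H[...,0]<33)&(H[...,2]>60); m[:, :85]=0; m[:,147:]=0
c=big(m)+[x0,y0]; r,b=rect(ray("top",c,.012)); print("board",r,b.tolist())
m=(H[...,1]<60)&(H[...,2]>150); m[:55]=0;m[:,:25]=0; m[:,55:]=0;m[108:]=0
c=big(m)+[x0,y0];r,b=rect(ray("top",c,.02)); print("wedge",r,b.tolist(),m.sum())
E
```

```text
(110, 100) [ 27 102 226]
(92, 20) [ 26 107 225]
(40, 75) [ 55   7 232]
(35, 100) [ 45   3 151]
(150, 60) [ 35  33 231]
(5, 5) [ 35  32 232]
board ((650.46923828125, -10.996536254882812), (400.32061767578125, 114.2164077758789), 8.917335510253906) [[443.8759765625, 14.394693374633789], [461.58056640625, -98.4411849975586], [857.0625, -36.38776397705078], [839.35791015625, 76.44811248779297]]
wedge ((584.731201171875, 238.85206604003906), (27.274246215820312, 144.5714569091797), 76.1640853881836) [[511.2816467285156, 242.89720153808594], [651.6583251953125, 208.32406616210938], [658.1807861328125, 234.8069305419922], [517.8040771484375, 269.38006591796875]] 344
```

>>> servo_tool([
  [0.025,0.057,0,0,0,-0.054,-1],
  [0.025,0.057,0,0,0,-0.054,-1],
  [0.025,0.057,0,0,0,-0.054,-1],
  [0.025,0.057,0,0,0,-0.054,-1],
  [0.025,0.057,0,0,0,-0.054,-1],
  [0.025,0.057,0,0,0,-0.054,-1],
  [0.025,0.057,0,0,0,-0.054,-1],
  [0.025,0.057,0,0,0,-0.054,-1],
  [0.025,0.057,0,0,0,-0.054,-1],
  [0.025,0.057,0,0,0,-0.054,-1],
  [0.025,0.057,0,0,0,-0.054,-1],
  [0.025,0.057,0,0,0,-0.054,-1],
], newtons=25)

```text
time: 1.6
tool_pos: [0.5002, 0.2053, 0.2233]
tool_rot: [-3.139, -0.001, -0.279]
contact_force: [1.5, -0.1, -0.8]
opening: 0.0919
```

```bash
python3 - <<'E'
from h import *
c0=np.array([650.5,-11.0]);t=np.radians(8.917);s=np.array([np.cos(t),np.sin(t)]);n=np.array([-s[1],s[0]])
def sl(px,z): 
    w=ray("top",px,z)[0];return np.round([(w[:2]*1000-c0)@s,(w[:2]*1000-c0)@n],1)
C=lambda x,y:(240+x/4.5,140+y/4.5)
print("gauge post top",sl(C(380,262),.1),"base corners",[sl(C(*p),.01) for p in((335,262),(410,325),(348,335))])
print("stern deck end",sl(C(525,350),.07),"foot",sl(C(532,255),.07))
E
```

```text
gauge post top [ 15.2 105.6] base corners [array([ 38.3, 125.7]), array([-17.5,  78.4]), array([-18. , 125.4])]
stern deck end [-57.9   9.7] foot [ 9.8 -8. ]
```

>>> servo_tool([
  [0.013,0.024,-0.03,0,0,0.018,-1],
  [0.014,0.023,-0.03,-0.031,-0.126,0.018,-1],
  [0,0,-0.03,-0.031,-0.126,0,-1],
  [0,0,-0.03,0,0,0,-1],
  [0,0,-0.02,0,0,0,-1],
  [0,0,0,0,0,0,-1],
  [0,0,0,0,0,0,-1],
])

```text
time: 2.48
tool_pos: [0.5268, 0.259, 0.0764]
tool_rot: [-3.139, -0.266, -0.233]
contact_force: [-0.2, 0.4, -0.8]
opening: 0.0916
```

>>> servo_tool([
  [0.001,-0.006,-0.02,0,0,-0.009,-1],
  [0,0,-0.025,0,0,0,-1],
  [0,0,-0.015,0,0,0,-1],
  [0,0,0,0,0,0,-1],
])

```text
time: 2.98
tool_pos: [0.5314, 0.2537, 0.0198]
tool_rot: [-3.134, -0.273, -0.245]
contact_force: [-0.4, 0.5, 0.5]
opening: 0.092
```

```bash
python3 - <<'E'
from h import *
print(robot.observe()['tool_pos'])
L=[]
for n,(x,y,w,h,f) in {"top":(230,150,100,110,4),"side":(210,160,130,100,3)}.items():
    a=robot.read_camera(n);cv2.imwrite(f"pics/{n}1.png",a);b=cv2.resize(a[y:y+h,x:x+w],(400,440) if n=="top" else (390,300),interpolation=cv2.INTER_CUBIC)
    L.append(cv2.copyMakeBorder(b,0,440-b.shape[0],0,0,cv2.BORDER_CONSTANT))
cv2.imwrite("pics/c1.png",np.hstack(L))
E
```

```text
[0.53144274 0.25371331 0.01979437]
```

View pics/c1.png

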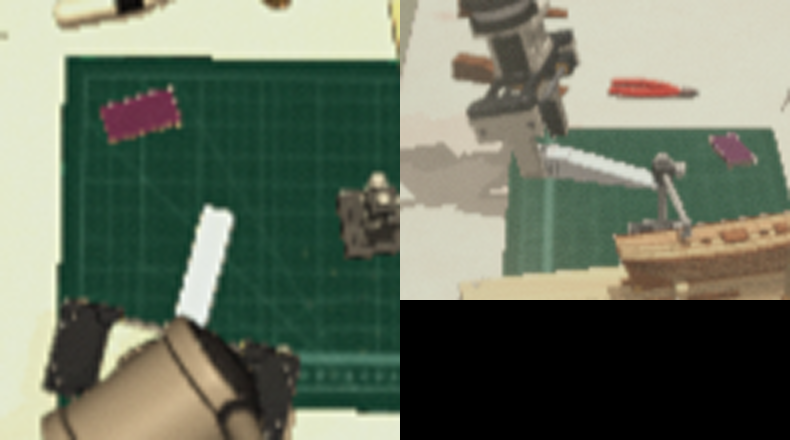

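The picture shows the gripper straddling the wedge's block, with the taper free and pointing away in the top view (tip near crop 218,208). I'll move back 4 mm, go down and grip.

>>> servo_tool([
  [-0.004,0,-0.008,0,0,0,-1],
  [0,0,-0.004,0,0,0,-1],
  [0,0,0,0,0,0,1],
  [0,0,0,0,0,0,1],
  [0,0,0,0,0,0,1],
  [0,0,0,0,0,0,1],
  [0,0,0,0,0,0,1],
], newtons=25)

```text
time: 3.95
tool_pos: [0.5291, 0.2547, 0.0103]
tool_rot: [-3.13, -0.278, -0.245]
contact_force: [-0.4, -0.0, 0.6]
opening: 0.0465
```

>>> servo_tool([
  [0,0,0,0,0,0,1],
  [0,0,0,0,0,0,1],
  [0,0,0,0,0,0,1],
  [0,0,0,0,0,0,1],
])

```text
time: 4.45
tool_pos: [0.529, 0.2546, 0.0103]
tool_rot: [-3.13, -0.278, -0.245]
contact_force: [-0.2, 0.3, 0.2]
opening: 0.0259
```

>>> servo_tool([
  [0,0,0.03,0,0,0,1],
  [-0.02,0,0.03,0,0,0.0,1],
  [-0.03,-0.02,0.02,0,0,0.05,1],
  [-0.03,-0.04,0,0,0,0.05,1],
  [0,-0.05,0,0,0,0.05,1],
  [0,-0.05,0,0,0,0.05,1],
  [0,-0.05,0,0,0,0.05,1],
  [0,-0.05,0,0,0,0.05,1],
  [0,-0.03,0,0,0,0.05,1],
  [0,0,0,0,0,0.05,1],
  [0,0,0,0,0,0,1],
])

```text
time: 5.82
tool_pos: [0.4445, -0.0286, 0.0912]
tool_rot: [-3.131, -0.276, 0.153]
contact_force: [-0.3, -0.1, -1.9]
opening: 0.0257
```

>>> servo_tool([
  [0.001,-0.013,-0.025,0,0,0.003,1],
  [0,0,-0.025,0,0,0,1],
  [0,0,0,0,0,0,1],
  [0,0,0,0,0,0,1],
])

```text
time: 6.32
tool_pos: [0.4461, -0.0407, 0.0411]
tool_rot: [-3.132, -0.277, 0.155]
contact_force: [-0.2, -0.1, -1.6]
opening: 0.0262
```

```bash
python3 - <<'E'
from h import *
print(robot.observe()['tool_pos'],robot.observe()['tool_rot'])
L=[]
for n,(x,y,w,h) in {"top":(310,165,100,110),"side":(210,190,130,100)}.items():
    a=robot.read_camera(n);cv2.imwrite(f"pics/{n}2.png",a);b=cv2.resize(a[y:y+h,x:x+w],(400,440) if n=="top" else (390,300),interpolation=cv2.INTER_CUBIC)
    L.append(cv2.copyMakeBorder(b,0,440-b.shape[0],0,0,cv2.BORDER_CONSTANT))
cv2.imwrite("pics/c2.png",np.hstack(L))
E
```

```text
[ 0.44614315 -0.04065659  0.04112969] [-3.13220775 -0.27685378  0.15507452]
```

View pics/c2.png

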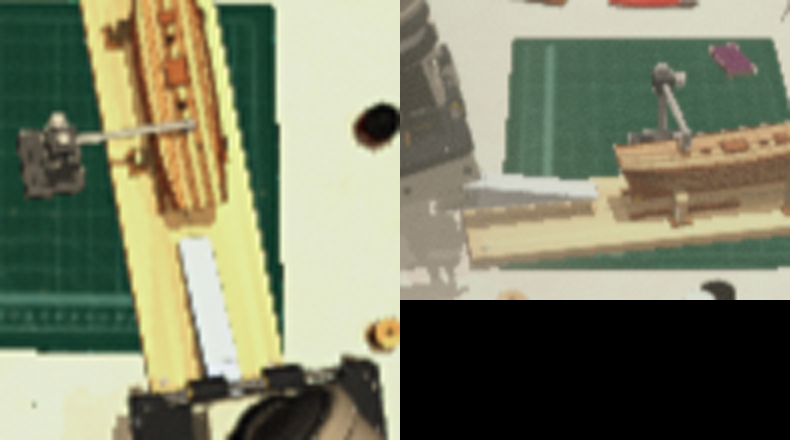

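The wedge is held level over the board with its tip just aft of the stern (crop 195,238). Next I'll measure its centreline against the slip.

```bash
python3 - <<'E'
from h import *
a=cv2.imread("pics/top2.png");H=cv2.cvtColor(a,cv2.COLOR_BGR2HSV).astype(int)
c0=np.array([650.5,-11.0]);t=np.radians(8.917);s=np.array([np.cos(t),np.sin(t)]);n=np.array([-s[1],s[0]])
S=lambda uv,z:[(ray("top",uv,z)[0,:2]*1000-c0)@v for v in(s,n)]
for v in range(222,258,3):
    m=H[v,:,1]<60; u=np.arange(len(m)); k=(u>345)&(u<385)
    w=u[k&m&(H[v,:,2]>120)]
    yb=u[(u>325)&(u<400)&(H[v,:,1]>75)&(H[v,:,0]<33)]
    if len(w)<5: print(v,w);continue
    zz=.031+.003+.2*(v-224)*.003
    p=S(((w[0]+w[-1])/2,v),zz); q=S(((yb[0]+yb[-1])/2,v),.012)
    print(v,w[0],w[-1],yb[0],yb[-1],np.round(p,1),np.round(q,1))
E
```

```text
222 380 384 340 374 [-78.9 -77.9] [-63.6  -0.9]
225 355 384 341 373 [-82.7 -35. ] [-73.6   0.9]
228 355 384 341 374 [-92.8 -32.7] [-83.8   1.1]
231 356 384 342 375 [-103.  -32.] [-94.2  -0.3]
234 356 384 342 375 [-112.9  -29.7] [-104.1    1.6]
237 357 384 343 376 [-123.  -29.] [-1.145e+02  1.000e-01]
240 358 384 343 377 [-133.1  -28.4] [-124.6    0.3]
243 358 384 344 378 [-142.9  -26.1] [-135.    -1.1]
246 359 384 345 378 [-152.8  -25.5] [-145.    -0.9]
249 360 384 345 379 [-162.8  -24.8] [-155.1   -0.7]
252 360 384 346 379 [-172.4  -22.6] [-165.1   -0.5]
255 361 384 346 398 [-182.2  -21.9] [-179.5  -29.6]
```

```bash
python3 - <<'E'
from h import *
a=cv2.imread("pics/top2.png");H=cv2.cvtColor(a,cv2.COLOR_BGR2HSV).astype(int)
c0=np.array([650.5,-11.0]);t=np.radians(8.917);s=np.array([np.cos(t),np.sin(t)]);n=np.array([-s[1],s[0]])
S=lambda uv,z:[(ray("top",uv,z)[0,:2]*1000-c0)@v for v in(s,n)]
P=[]
for v in range(226,256):
    sat=H[v,345:376,1]; lab=(sat<55).astype(int); i=np.flatnonzero(lab); j=i[0]
    while lab[j+1]: j+=1
    # subpixel edge by linear interpolation at 55
    e0=i[0]-(55-sat[i[0]])/max(sat[i[0]-1]-sat[i[0]],1); e1=j+(55-sat[j])/max(sat[j+1]-sat[j],1)
    P.append(S((345+(e0+e1)/2,v),.034+.0006*(v-224)))
    if v%6==0: print(v,round(345+e0,1),round(345+e1,1),np.round(P[-1],1))
P=np.array(P);k=np.polyfit(P[:,0],P[:,1],1);print("slope rad",k[0],"y at tip",np.polyval(k,-75),"at grip",np.polyval(k,-201))
print(H[218:228,358,1],[np.round(S((358,v),.034),1) for v in (223,224,225)])
E
```

```text
228 354.6 362.9 [-87.4   2.1]
234 355.8 364.5 [-108.     2.1]
240 357.2 365.8 [-128.4    2.2]
246 358.2 367.2 [-148.5    2.6]
252 359.6 368.7 [-168.6    2.4]
slope rad -0.209843854578077 y at tip -4.94330886860504 at grip 21.49701680823266
[138 138 140 118 101  99  47   8   8   9] [array([-70.4,   1. ]), array([-73.7,   1.6]), array([-77. ,   2.3])]
```

>>> servo_tool([
  [0.0,-0.002,-0.01,0,0,0,1],
  [0,0,-0.007,0,0,0,1],
  [0,0,0,0,0,0,1],
  [0,0,0,0,0,0,1],
])

```text
time: 6.92
tool_pos: [0.4479, -0.0426, 0.0264]
tool_rot: [-3.135, -0.282, 0.157]
contact_force: [0.8, 0.4, -2.7]
opening: 0.0258
```

>>> servo_tool([
  [0.0,0,-0.003,0,0.004,0,1],
  [0,0,-0.001,0,0,0,1],
  [0,0,0,0,0,0,1],
])

```text
time: 7.3
tool_pos: [0.4482, -0.0427, 0.0227]
tool_rot: [-3.135, -0.279, 0.157]
contact_force: [-1.1, -0.6, -0.0]
opening: 0.0258
```

>>> servo_tool([
  [0.01,0.0016,0,0,0,0,1],
  [0.01,0.0016,0,0,0,0,1],
  [0.01,0.0016,0,0,0,0,1],
  [0.005,0.0008,0,0,0,0,1],
  [0,0,0,0,0,0,1],
])

```text
time: 7.92
tool_pos: [0.4839, -0.037, 0.0227]
tool_rot: [-3.135, -0.278, 0.156]
contact_force: [-0.4, -0.3, -1.5]
opening: 0.0261
```

>>> servo_tool([
  [0.006,0.0009,-0.0005,0,0,0,1],
  [0.006,0.0009,0,0,0,0,1],
  [0,0,0,0,0,0,1],
  [0,0,0,0,0,0,1],
])

```text
time: 8.43
tool_pos: [0.4955, -0.035, 0.0224]
tool_rot: [-3.134, -0.278, 0.156]
contact_force: [-0.8, -0.0, -0.7]
opening: 0.0256
```

```bash
python3 - <<'E'
from h import *
L=[]
for n,(x,y,w,h) in {"top":(310,165,100,110),"side":(210,190,130,100)}.items():
    a=robot.read_camera(n);cv2.imwrite(f"pics/{n}3.png",a);b=cv2.resize(a[y:y+h,x:x+w],(400,440) if n=="top" else (390,300),interpolation=cv2.INTER_CUBIC)
    L.append(cv2.copyMakeBorder(b,0,440-b.shape[0],0,0,cv2.BORDER_CONSTANT))
cv2.imwrite("pics/c3.png",np.hstack(L))
E
```

```text
(no output)
```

View pics/c3.png

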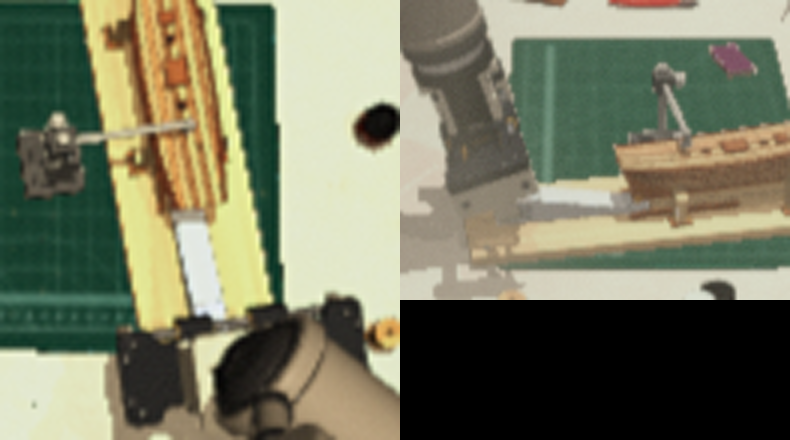

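The wedge is entering centrally under the stern, the spool and gauge are clear. I'll keep advancing and watch the force.

>>> servo_tool([
  [0.005,0.0008,0,0,0,0,1],
  [0.005,0.0008,0,0,0,0,1],
  [0.005,0.0008,0,0,0,0,1],
  [0,0,0,0,0,0,1],
  [0,0,0,0,0,0,1],
])

```text
time: 9.15
tool_pos: [0.5095, -0.0321, 0.0224]
tool_rot: [-3.132, -0.275, 0.156]
contact_force: [-1.8, -1.3, 0.8]
opening: 0.0257
```

>>> servo_tool([
  [0.004,0.0,0,0,0,0,1],
  [0.004,0.0004,0,0,0,0,1],
  [0.002,0.0003,0,0,0,0,1],
  [0,0,0,0,0,0,1],
  [0,0,0,0,0,0,1],
])

```text
time: 9.78
tool_pos: [0.5165, -0.0309, 0.0224]
tool_rot: [-3.13, -0.27, 0.156]
contact_force: [-2.5, -0.8, 1.7]
opening: 0.0257
```

>>> servo_tool([
  [0.002,0.0002,0,0,0,0,1],
  [0.002,0.0002,0,0,0,0,1],
  [0.002,0.0003,0,0,0,0,1],
])

```text
time: 10.15
tool_pos: [0.5198, -0.0301, 0.0223]
tool_rot: [-3.128, -0.265, 0.156]
contact_force: [-9.1, -3.7, 8.7]
opening: 0.026
```

>>> servo_tool([
  [0,0,0.0004,0.0003,-0.002,0,1],
  [0.002,0.0002,0.0002,0.0003,-0.002,0,1],
  [0.002,0.0002,0,0.0003,-0.002,0,1],
])

```text
time: 10.52
tool_pos: [0.5228, -0.0297, 0.0223]
tool_rot: [-3.127, -0.269, 0.155]
contact_force: [-8.4, -2.4, 7.9]
opening: 0.0258
```

>>> servo_tool([
  [0,0,0.001,0,0,0,1],
  [0.002,0.0002,0.0005,0.0003,-0.002,0,1],
  [0.002,0.0002,0.0003,0.0003,-0.002,0,1],
])

```text
time: 10.9
tool_pos: [0.5265, -0.0292, 0.0234]
tool_rot: [-3.126, -0.271, 0.154]
contact_force: [-3.0, -3.1, -1.9]
opening: 0.0257
```

>>> servo_tool([
  [0,-0.0006,-0.0005,0,0,0,1],
  [0.002,0.0,0,0.0003,-0.002,0,1],
  [0.002,0.0002,0,0.0003,-0.002,0,1],
])

```text
time: 11.28
tool_pos: [0.5306, -0.0291, 0.0226]
tool_rot: [-3.126, -0.275, 0.155]
contact_force: [-3.0, -1.5, -1.6]
opening: 0.0261
```

Steady push of about 3.2 N with little side load. I'll continue in 3–4 mm steps.

>>> servo_tool([
  [0.001,0,0,0,0,0,1],
  [0.0015,0.0002,0,0,-0.001,0,1],
  [0.0015,0.0002,0,0,-0.001,0,1],
])

```text
time: 11.65
tool_pos: [0.5348, -0.0285, 0.0225]
tool_rot: [-3.126, -0.277, 0.156]
contact_force: [-2.1, -1.8, -1.4]
opening: 0.0258
```

>>> servo_tool([
  [0.0015,0,0,0,0,0,1],
  [0.0015,0.0001,0,0,0,0,1],
  [0.0015,0.0002,0,0,0,0,1],
])

```text
time: 12.02
tool_pos: [0.5396, -0.028, 0.0225]
tool_rot: [-3.126, -0.277, 0.156]
contact_force: [-2.5, -0.8, -0.9]
opening: 0.0257
```

>>> servo_tool([
  [0.0015,0.0002,0,0,0,0,1],
  [0.0015,0.0002,0,0,0,0,1],
])

```text
time: 12.28
tool_pos: [0.5428, -0.0275, 0.0225]
tool_rot: [-3.126, -0.277, 0.156]
contact_force: [-2.1, -0.4, -0.9]
opening: 0.0257
```

>>> servo_tool([
  [0.0015,0.0002,0,0,0,0,1],
  [0.0015,0.0002,0,0,0,0,1],
])

```text
time: 12.52
tool_pos: [0.546, -0.0271, 0.0225]
tool_rot: [-3.126, -0.277, 0.156]
contact_force: [-2.0, 0.1, -1.4]
opening: 0.0256
```

```bash
python3 - <<'E'
from h import *
a=robot.read_camera("side");cv2.imwrite("pics/side4.png",a);b=cv2.resize(a[195:275,215:345],None,fx=6,fy=6,interpolation=cv2.INTER_CUBIC)
cv2.imwrite("pics/c4.png",b)
E
```

```text
(no output)
```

View pics/c4.png

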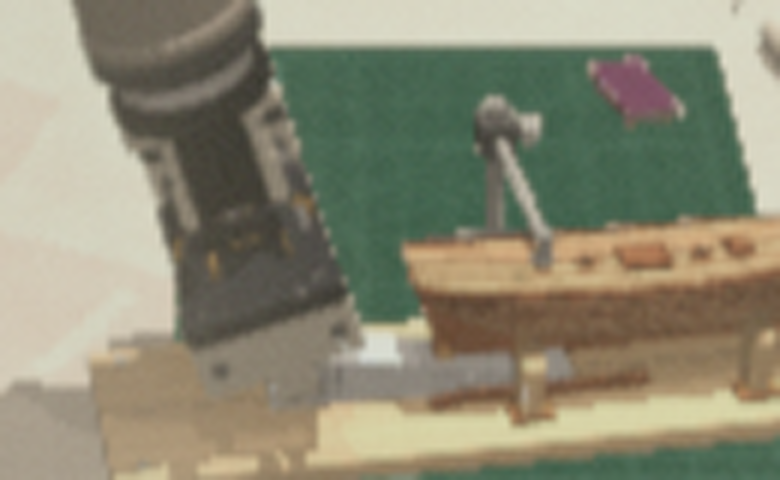

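The stern is up on the wedge and the gripper clears the transom (gap from crop 355 to 405). I'll go on in finer steps.

>>> servo_tool([
  [0.001,0.0002,0,0,0,0,1],
  [0.001,0.0001,0,0,0,0,1],
])

```text
time: 12.82
tool_pos: [0.5483, -0.0268, 0.0225]
tool_rot: [-3.126, -0.277, 0.156]
contact_force: [-2.3, -0.1, -1.4]
opening: 0.0259
```

>>> servo_tool([
  [0.001,0.0002,0,0,0,0,1],
  [0.001,0.0001,0,0,0,0,1],
])

```text
time: 13.08
tool_pos: [0.5504, -0.0265, 0.0225]
tool_rot: [-3.126, -0.277, 0.156]
contact_force: [-2.6, -0.2, -0.6]
opening: 0.0256
```

>>> servo_tool([
  [0.001,0.0002,0,0,0,0,1],
  [0.001,0.0001,0,0,0,0,1],
])

```text
time: 13.32
tool_pos: [0.5526, -0.0262, 0.0225]
tool_rot: [-3.126, -0.277, 0.156]
contact_force: [-2.4, -0.3, -2.0]
opening: 0.0257
```

>>> servo_tool([
  [0.001,0.0002,0,0,0,0,1],
  [0.001,0.0001,0,0,0,0,1],
])

```text
time: 13.58
tool_pos: [0.5547, -0.0258, 0.0225]
tool_rot: [-3.126, -0.277, 0.156]
contact_force: [-2.3, -0.2, -1.8]
opening: 0.026
```

>>> servo_tool([
  [0.001,0.0002,0,0,0,0,1],
  [0.001,0.0001,0,0,0,0,1],
])

```text
time: 13.82
tool_pos: [0.5569, -0.0255, 0.0224]
tool_rot: [-3.126, -0.277, 0.156]
contact_force: [-2.5, 0.1, -2.0]
opening: 0.0262
```

>>> servo_tool([
  [0.001,0.0002,0,0,0,0,1],
  [0.001,0.0001,0,0,0,0,1],
])

```text
time: 14.08
tool_pos: [0.559, -0.0252, 0.0225]
tool_rot: [-3.126, -0.277, 0.156]
contact_force: [-3.0, -0.2, -1.1]
opening: 0.0257
```

>>> servo_tool([
  [0.001,0.0002,0,0,0,0,1],
])

```text
time: 14.2
tool_pos: [0.5601, -0.025, 0.0224]
tool_rot: [-3.126, -0.277, 0.156]
contact_force: [-2.7, -0.1, -1.7]
opening: 0.0257
```

>>> servo_tool([
  [0.001,0.0002,0,0,0,0,1],
  [0.001,0.0001,0,0,0,0,1],
])

```text
time: 14.45
tool_pos: [0.5621, -0.0246, 0.0224]
tool_rot: [-3.125, -0.277, 0.156]
contact_force: [-3.6, -0.3, 0.2]
opening: 0.026
```

>>> servo_tool([
  [0.001,0.0002,0,0,0,0,1],
])

```text
time: 14.58
tool_pos: [0.5627, -0.0244, 0.0224]
tool_rot: [-3.125, -0.276, 0.156]
contact_force: [-7.4, -1.9, 2.7]
opening: 0.0259
```

>>> servo_tool([
  [0,0,0.0003,0,0,0,1],
  [0,0,0,0,0,0,1],
])

```text
time: 14.82
tool_pos: [0.5628, -0.0245, 0.0225]
tool_rot: [-3.125, -0.276, 0.156]
contact_force: [-2.7, -1.2, -2.1]
opening: 0.0259
```

>>> servo_tool([
  [0.0006,0.0,0,0,0,0,1],
  [0.0006,0.0001,0,0,0,0,1],
])

```text
time: 15.08
tool_pos: [0.5629, -0.0243, 0.0224]
tool_rot: [-3.125, -0.274, 0.156]
contact_force: [-6.0, -2.4, 1.9]
opening: 0.0255
```

>>> servo_tool([
  [0,-0.0002,0.0006,0.0003,-0.002,0,1],
  [0.0006,0.0,0.0002,0,-0.001,0,1],
])

```text
time: 15.32
tool_pos: [0.5629, -0.0244, 0.0227]
tool_rot: [-3.124, -0.275, 0.156]
contact_force: [-4.7, -1.7, -3.7]
opening: 0.0261
```

```bash
python3 - <<'E'
from h import *
a=robot.read_camera("side");cv2.imwrite("pics/side5.png",a);b=cv2.resize(a[220:255,280:325],None,fx=16,fy=16,interpolation=cv2.INTER_CUBIC)
cv2.imwrite("pics/c5.png",b)
E
```

```text
(no output)
```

View pics/c5.png

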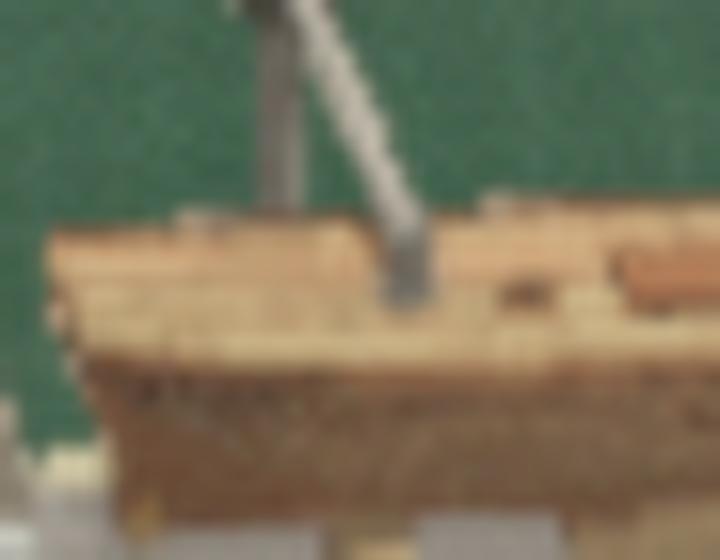

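>>> servo_tool([
  [0.0014,0.0002,0.0,0.0,-0.001,0,1],
])

```text
time: 15.5
tool_pos: [0.5634, -0.0241, 0.0224]
tool_rot: [-3.124, -0.275, 0.156]
contact_force: [-10.8, -3.7, 4.4]
opening: 0.0262
```

>>> servo_tool([
  [0,0,0.0005,0,-0.001,0,1],
  [0.0014,0.0001,0.0007,0.0,-0.001,0,1],
])

```text
time: 15.75
tool_pos: [0.5634, -0.0241, 0.0227]
tool_rot: [-3.123, -0.274, 0.156]
contact_force: [-9.5, -4.4, -4.5]
opening: 0.026
```

>>> servo_tool([
  [0,0.0002,-0.0003,0,0,0,1],
  [0,0,0,0,0,0,1],
])

```text
time: 16.0
tool_pos: [0.5634, -0.0242, 0.0225]
tool_rot: [-3.123, -0.274, 0.156]
contact_force: [-3.4, -0.5, -2.1]
opening: 0.026
```

>>> servo_tool([
  [0,0,0,0,0,0,-0.3],
  [0,0,0,0,0,0,-0.3],
  [0,0,0,0,0,0,-0.3],
  [0,0,0,0,0,0,-0.3],
  [0,0,0,0,0,0,-0.3],
])

```text
time: 16.62
tool_pos: [0.5677, -0.0248, 0.0252]
tool_rot: [-3.127, -0.283, 0.156]
contact_force: [-0.3, -0.2, -0.0]
opening: 0.0594
```

```bash
python3 - <<'E'
from h import *
L=[]
for n,(x,y,w,h) in {"top":(310,165,100,110),"side":(230,205,100,75)}.items():
    a=robot.read_camera(n);cv2.imwrite(f"pics/{n}6.png",a);b=cv2.resize(a[y:y+h,x:x+w],(400,440) if n=="top" else (400,300),interpolation=cv2.INTER_CUBIC)
    L.append(cv2.copyMakeBorder(b,0,440-b.shape[0],0,0,cv2.BORDER_CONSTANT))
cv2.imwrite("pics/c6.png",np.hstack(L))
a=cv2.imread("pics/side5.png").astype(int);b=cv2.imread("pics/side6.png").astype(int)
d=np.abs(a-b).max(2);print("hull-region diff",d[222:250,284:325].max(), "gauge",np.argwhere(d>40)[:5])
E
```

```text
hull-region diff 15 gauge [[107 190]
 [108 191]
 [108 226]
 [109 226]
 [110 226]]
```

View pics/c6.png

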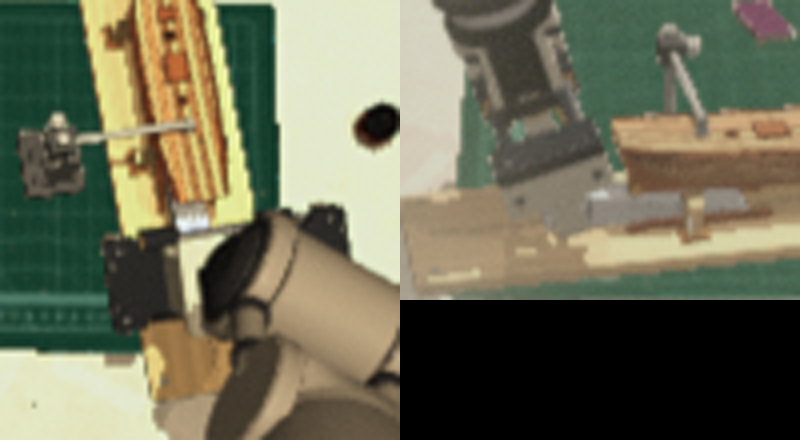

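>>> servo_tool([
  [-0.006,-0.001,0.01,0,0,0,-0.3],
  [-0.01,-0.0016,0.02,0,0,0,-0.3],
  [-0.015,-0.0023,0.03,0,0,0,-0.3],
  [-0.03,-0.005,0.03,0,0,0,-0.3],
  [-0.04,-0.006,0.03,0,0,0,-0.3],
  [0,0,0,0,0,0,-0.3],
  [0,0,0,0,0,0,-0.3],
])

```text
time: 17.6
tool_pos: [0.4622, -0.0414, 0.1511]
tool_rot: [-3.129, -0.285, 0.156]
contact_force: [-0.0, -1.0, 0.2]
opening: 0.0599
```

```bash
python3 - <<'E'
from h import *
L=[]
for n,(x,y,w,h) in {"top":(310,165,100,110),"side":(230,205,100,75)}.items():
    a=robot.read_camera(n);cv2.imwrite(f"pics/{n}7.png",a);b=cv2.resize(a[y:y+h,x:x+w],(400,440) if n=="top" else (400,300),interpolation=cv2.INTER_CUBIC)
    L.append(cv2.copyMakeBorder(b,0,440-b.shape[0],0,0,cv2.BORDER_CONSTANT))
cv2.imwrite("pics/c7.png",np.hstack(L))
I=[cv2.imread(f"pics/side{k}.png").astype(int) for k in(4,5,6,7)]
for i in range(3): print(np.abs(I[i]-I[i+1]).max(2)[222:250,284:325].mean())
E
```

```text
9.634146341463415
2.9721254355400695
2.6393728222996518
```

View pics/c7.png

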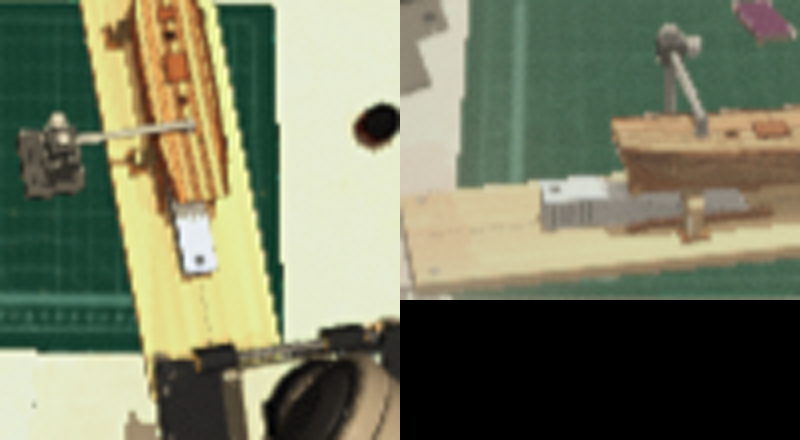

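The wedge lies centred, released, and the hull is unmoved since the touch. As a check I'll probe gently from behind with shut fingers: if it doesn't slide at about 6–8 N, the deck is bearing.

>>> servo_tool([
  [0.0,0.0,-0.03,0,0,0,1],
  [0.01,0.0015,-0.035,0,0,0,1],
  [0.01,0.0015,-0.035,0,0,0,1],
  [0.01,0.002,-0.018,0,0,0,1],
  [0.005,0.001,-0.004,0,0,0,1],
  [0,0,0,0,0,0,1],
  [0,0,0,0,0,0,1],
  [0,0,0,0,0,0,1],
])

```text
time: 18.7
tool_pos: [0.4999, -0.0342, 0.0215]
tool_rot: [-3.127, -0.279, 0.159]
contact_force: [0.1, 0.0, 0.2]
opening: 0.0003
```

>>> servo_tool([
  [0.01,0.0014,0,0,0,0,1],
  [0.01,0.0014,0,0,0,0,1],
  [0.005,0.0007,0,0,0,0,1],
  [0,0,0,0,0,0,1],
])

```text
time: 19.2
tool_pos: [0.5278, -0.0308, 0.023]
tool_rot: [-3.129, -0.282, 0.159]
contact_force: [0.2, 0.1, -0.1]
opening: 0.0002
```

>>> servo_tool([
  [0.002,0.0005,-0.0005,0,0,0,1],
  [0.001,0.0002,0,0,0,0,1],
  [0.001,0.0002,0,0,0,0,1],
])

```text
time: 19.58
tool_pos: [0.5314, -0.0297, 0.0221]
tool_rot: [-3.128, -0.281, 0.159]
contact_force: [-0.3, 0.7, 0.6]
opening: 0.0005
```

>>> servo_tool([
  [0.001,0.0002,0,0,0,0,1],
  [0.001,0.0002,0,0,0,0,1],
])

```text
time: 19.82
tool_pos: [0.5334, -0.0293, 0.0221]
tool_rot: [-3.128, -0.281, 0.158]
contact_force: [0.4, -0.5, -0.6]
opening: 0.0005
```

>>> servo_tool([
  [0.001,0.0002,0,0,0,0,1],
  [0.001,0.0002,0,0,0,0,1],
])

```text
time: 20.08
tool_pos: [0.5355, -0.0289, 0.0221]
tool_rot: [-3.128, -0.281, 0.158]
contact_force: [-0.3, 0.7, 0.3]
opening: -0.0001
```

>>> servo_tool([
  [0.001,0.0002,0,0,0,0,1],
  [0.001,0.0002,0,0,0,0,1],
])

```text
time: 20.32
tool_pos: [0.5376, -0.0285, 0.0221]
tool_rot: [-3.128, -0.281, 0.158]
contact_force: [-0.6, -0.4, 0.3]
opening: 0.0006
```

>>> servo_tool([
  [0.001,0.0002,0,0,0,0,1],
  [0.001,0.0001,0,0,0,0,1],
])

```text
time: 20.58
tool_pos: [0.5397, -0.0281, 0.0221]
tool_rot: [-3.128, -0.281, 0.158]
contact_force: [-0.3, 0.5, -0.2]
opening: 0.0004
```

>>> servo_tool([
  [0.001,0.0002,0,0,0,0,1],
  [0.001,0.0001,0,0,0,0,1],
])

```text
time: 20.82
tool_pos: [0.5403, -0.0278, 0.0217]
tool_rot: [-3.127, -0.278, 0.159]
contact_force: [-5.6, -3.0, 5.5]
opening: 0.0003
```

>>> servo_tool([
  [0.001,0.0001,0.0003,0,0,0,1],
])

```text
time: 20.95
tool_pos: [0.5403, -0.0277, 0.0217]
tool_rot: [-3.127, -0.276, 0.159]
contact_force: [-5.4, -2.9, 4.1]
opening: 0.0005
```

>>> servo_tool([
  [0.0015,0.0002,0.0004,0,0,0,1],
])

```text
time: 21.08
tool_pos: [0.5404, -0.0274, 0.0217]
tool_rot: [-3.126, -0.274, 0.159]
contact_force: [-7.8, -2.6, 3.1]
opening: 0.0007
```

The wedge holds at 8.1 N against a free sliding push of about 2.5 N, so the deck is bearing on the foot. I'll back off and hand in.

>>> servo_tool([
  [-0.003,-0.0005,0.0,0,0,0,1],
  [-0.015,-0.002,0.01,0,0,0,1],
  [-0.03,-0.005,0.03,0,0,0,1],
  [-0.03,-0.005,0.03,0,0,0,1],
  [0,0,0.02,0,0,0,1],
  [0,0,0,0,0,0,1],
  [0,0,0,0,0,0,1],
  [0,0,0,0,0,0,1],
])

```text
time: 22.08
tool_pos: [0.4564, -0.0397, 0.1146]
tool_rot: [-3.126, -0.274, 0.159]
contact_force: [-0.6, -0.2, -0.7]
opening: 0.0004
```

```bash
python3 - <<'E'
from h import *
s=robot.observe();print(s['time'],s['tool_pos'],s['contact_force'])
a=[cv2.imread("pics/side7.png").astype(int),robot.read_camera("side").astype(int)]
b=[cv2.imread("pics/top7.png").astype(int),robot.read_camera("top").astype(int)]
print("side hull/wedge diff",np.abs(a[0]-a[1]).max(2)[222:255,265:325].mean(),"top wedge diff",np.abs(b[0]-b[1]).max(2)[210:236,345:372].mean())
b0=cv2.imread("pics/top0.png").astype(int)
print("bystander diffs",[np.abs(b0-b[1]).max(2)[r].mean() for r in (np.s_[170:188,252:278],np.s_[188:205,396:412],np.s_[242:255,400:412])])
print(robot.hand_in())
E
```

```text
22.075 [ 0.45639586 -0.03970084  0.11458318] [-0.56467155 -0.19904658 -0.74856469]
side hull/wedge diff 2.8025252525252524 top wedge diff 2.8945868945868947
bystander diffs [np.float64(3.8076923076923075), np.float64(5.529411764705882), np.float64(72.18589743589743)]
the job is handed in; nothing more can be done
None
```

The wedge is in the channel under the heel with the stern raised. By feel, the deck bears on the gauge foot with about 3–5 N. I handed the job in at 22 s; it gives no verdict, and the foot load is only inferred from the push.

- **Lifting:** I gripped the wedge by its block and slid it in along the slip's centre line. The push stayed at about 2.5 N, then rose to about 11 N over the last 1.3 mm or so, with the thin end about 80 mm past the heel. I stopped there, let go and backed off.
- **Check of the hold:** I then pushed the wedge from behind with shut fingers. It did not slide at 8 N, far above the 2.5 N it took to slide it freely, so it is still loaded against the gauge.
- **Early disagreement:** Around 33–39 mm past the heel the push rose to about 9 N. I put this down to the tool pressing down on the board, because it fell to about 3 N once I raised the tool 1 mm.
- **Last pictures:** The hull and wedge did not move after release, and the sanding block and paint jar are unchanged.
- **Not confirmed:** The last picture differed from the first at the spool's place, probably because the arm hid it there. I did not check the spool's final position; I had no sign of touching it.

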